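# Re-hang the flap lid of the soap dish on its hinge pin

### The arm

A 6-joint arm with a two-finger parallel gripper is mounted at the origin on the work surface. World frame = base frame: x ahead of the robot, y to its left, z up, the work surface at z = 0. Lengths are in mm, angles in rad, forces in N, time in s.
With the tool pointing down it reaches from about 275 to 825 mm from the base axis. Payload 4.9 kg.
Tool frame: the origin (TCP) lies at the very end of the fingers, on their centre line; the grasp point (between the pads) lies 19 mm behind it; z points along the fingers, y is the direction in which the jaws open and shut (so a half turn about z gives the same grasp; the last joint's range is limited). The gripper opens to 85 mm and grips with 20 to 120 N. Pads are 22 mm wide; open, the fingers measure 114 mm over their backs; the gripper's body (76 mm by 85 mm) begins 54 mm behind the grasp point. The pads swing forward as they close: fully open they stand 13 mm farther back than shut.
Start: joints at [-1.471, 0.326, -0.193, 1.052, 0, 1.437], TCP at [127.433, -535.051, 231.281] pointing down, gripper open.
Joint ranges: [-2.65, 2.65], [-0.97, 1.79], [-1.3, 1.35], [-1.93, 2.1], [-1.47, 1.37], [-3.14, 3.14]. Speed limits (rad/s): [2.57, 2.57, 3.14, 3.14, 3.14, 3.14].

### API

Orientations are given as [roll, pitch, yaw] about the fixed x, y, z axes, in that order (R = Rz(yaw) Ry(pitch) Rx(roll)).
In Python, from bench import bot, solve_ik, imaging gives the robot as it stands. Calls block until the motion is done:
- bot.move_ptp(position, orientation): joint-space move of the TCP to a pose.
- bot.movel(position, rot=None, max_speed=150, threshold=None): straight line of the TCP; rot=None keeps the orientation; max_speed is the mean speed in mm/s. With threshold (N) it stops when the force on the tool has changed by that much, and returns True; else False.
- bot.move_j(angles): joint-space move.
- bot.grip(opening, effort=None): opening from 0.0 (shut) to 1.0 (fully open); effort is the grip in N (None keeps the last); returns when the fingers have stopped.
- bot.dwell(seconds).
- solve_ik(position, orientation): joint angles nearest the present ones, or None.
- bot.get_state(): the state.
- imaging.capture(name): name is "scene" or "top"; returns the picture (400x640x3 uint8, blue, green, red); there is no depth.
- imaging.camera_model(name): a dict with "K" (3x3 intrinsics, pixels), "k1" (the pictures are not rectified: a ray, as slopes to the right and down, at radius r is drawn at 1 + k1 r^2 times it, then the intrinsics apply), "position" and "rotation" of the camera in the world. Camera axes: x right, y up, looking along -z (the intrinsics and any distortion apply to the point x, -y, -z); pixel columns grow to the right and rows downward; lengths in mm; the calibration is good to about 2 mm. A picture is of the moment at which its call begins. camera_model takes no time and is no camera call.
A pose or a line that the arm cannot do raises bot.IKError and nothing moves.
- bot.sign_off(): hands the job in, once; it reports no verdict.
The state is a dict: "t": time; "qpos": joint angles; "joint_velocities": joint speeds; "effort": joint torques, N m; "tcp_pos": TCP position; "orientation": TCP orientation; "contact_force": force on the tool from outside, world axes, zero at the start; "wrist_torque": the same for the moment, N m; "opening": opening from 0.0 (shut) to 1.0 (fully open).
Only numpy, scipy, OpenCV 4.12 (cv2) and the standard library are available. Lean on these libraries where they do the work, as an engineer would, in place of code of your own. Each camera call takes 0.05 s, during which the arm holds its last target. There are 200 camera calls.

### The job

The flap lid has come off the soap dish. Lay the lid back on the dish, closed, with its hinge knuckle between the dish's two knuckles so that the holes line up, then thread the long steel pin from the flared end through all three knuckles until its flat grip sits fully home against the flare, and let go. The short pin is the wrong one; leave it and everything else on the slab where it is.

Things in the scene. Friction and masses are not known exactly. Their poses are not given: they have to be found in the camera images.
- dish: Red plastic soap dish fixed to the slab: open tray 80 (x) x 92 (y) x 30 mm high, walls 5. Origin: centre of its underside. Hinge on its +x side (yaw 0 = away from the robot; yaw up to 0.4 either way): two fixed tube knuckles, outer radius 10.5, bore 13.4 mm across, lie along y at x=54, z=40.5, at y=-43..-25 and 25..43. The 50 mm gap between takes the lid's knuckle.
- dish_hinge (a point): Middle of the hinge line, (54, 0, 40.5) mm in the dish frame, same axes. Under it a shelf at z=30, level with the rim, carries the lid's knuckle. Behind the gap (+x) a stop leaning outwards, 42 mm high, meets the lid's knuckle about 1 mm past the hinge line: pushing the laid-on lid gently to +x until it stops lines up the holes.
- dish_mouth (a point): Centre of the outer end of the flared mouth at the -y end of the hinge, (54, -49, 40.5) mm in the dish frame. The flare (y=-49..-43) narrows from 20 to 13.4 mm inside and is 28 mm wide outside. The pin enters here, travelling along the dish's +y, and its shoulder comes to rest here.
- lid: Loose red plastic flap lid, about 70 g, lying flat and right way up: plate 80 (x) x 92 (y) x 6 mm, square knob 20 x 20 mm on its middle (z=6..30), one knuckle (outer radius 10.5, bore 13.4, 44 mm long) along y at x=54, z=10.5. Origin: centre of the plate's underside. On the closed dish its origin is 30 mm above the dish's, axes the same. The knob can be taken across x or y.
- lid_knuckle (a point): Centre of the lid's knuckle, at (54, 0, 10.5) mm in the lid frame.
- lid_knob (a point): Centre of the top of the lid's knob, at (0, 0, 30) mm in the lid frame.
- pin: Long steel hinge pin, about 60 g, lying flat: along x a round shaft 10 mm in diameter, 94 mm long (x=-32..62), the last 10 mm tapering to 4 mm at the tip, and behind it a flat grip 30 long (x=-62..-32), 18 wide (y), 10 mm thick (z). Origin: middle of its length, on its underside; axis at z=5. Take it across the 18 mm width at mid-grip (x=-47).
- pin_tip (a point): The tapered tip of the long pin, on its axis, at (62, 0, 5) mm in the pin frame.
- pin_shoulder (a point): Where shaft and flat grip meet, on the axis, at (-32, 0, 5) mm in the pin frame.
- short_pin: A spare pin of the same make but with a shaft of only 50 mm (80 mm overall); not to be used. Origin: middle of its length, on its underside, x towards the tip. It and the long pin may have exchanged places.
- jar: Empty glass jar with steel lid, 64 mm across, 85 mm high, standing; origin at the centre of its underside.
- cup: Yellow plastic cup, 68 mm across, 70 mm high, standing; origin at the centre of its underside.
- strainer: Small stainless strainer bowl, 72 mm across, 36 mm high, with a stub handle reaching 55 mm from its centre along -x; origin at the centre of its underside.
- spoon: Wooden spoon lying along its x axis on the robot's left, under 30 mm high.
- brush: Washing-up brush lying along its x axis at the far right, under 50 mm high.
- soap: Bar of soap 55 x 80 x 24 mm lying near the robot; origin at the centre of its underside.
There are look-alikes about, which are no part of the job. Leave any blue or green look-alike of the dish alone.

How it is judged:
By the outcome, as a careful person would: the job done as asked, in the order asked, and still so for the second after the job is handed in, with the robot touching nothing.
It also fails if it takes over 62 s, if anything falls off the work surface, if the arm or the gripper's body presses on something with over 40 N, if the wrist force passes 120 N, or if a joint passes its speed limit or range.

## Working session

There is one attempt and no reset: what is moved stays moved. The work goes in short steps, each a Python script; the robot and the scene stay as the last script left them, time stands still between calls to the robot, and variables do not carry over. Pictures are saved under pics/ and viewed, about 8 in all and at most 12, crops included, and the job is handed in when it is done.

```bash
ls; mkdir -p pics
python3 - <<'E'
from bench import bot, imaging
import cv2,numpy as np
for n in("scene","top"):
    cv2.imwrite(f"pics/{n}0.png",imaging.capture(n)); m=imaging.camera_model(n); print(n,m)
print(bot.get_state())
E
```

```text
pics
scene {'K': array([[395.77345018,   0.        , 316.53820386],
       [  0.        , 395.77345018, 203.37776598],
       [  0.        ,   0.        ,   1.        ]]), 'k1': -0.0037368520408286266, 'position': array([1225.15466831,  -18.06752707,  762.14490136]), 'rotation': array([0.79436202, 0.01884383, 1.46269434])}
top {'K': array([[453.05022798,   0.        , 319.1562729 ],
       [  0.        , 453.05022798, 204.18086829],
       [  0.        ,   0.        ,   1.        ]]), 'k1': -0.112429482188585, 'position': array([ 376.88862248,   10.80498932, 1534.50369289]), 'rotation': array([ 0.10992993,  0.01037471, -1.56630132])}
{'t': 0.1, 'qpos': array([-1.47123996e+00,  3.26880304e-01, -1.93539058e-01,  1.05198422e+00,
       -4.19403369e-05,  1.43662481e+00]), 'joint_velocities': array([-0.00201825, -0.00067675,  0.0004249 ,  0.0006689 , -0.00104464,
       -0.00077241]), 'effort': array([ 8.08745172e-04, -4.44239974e+01,  2.63038069e+01,  7.87658704e-03,
       -8.30848035e-05,  1.54041277e-05]), 'tcp_pos': array([ 127.34209696, -534.49254061,  230.55345059]), 'orientation': array([-3.13999424e+00, -1.73437759e-04,  2.33727776e-01]), 'contact_force': array([ 0.52001967, -0.15527042, -0.58203139]), 'wrist_torque': array([ 0.03222169, -0.06251279,  0.00897389]), 'opening': 1.0011950829878402}
```

View pics/scene0.png

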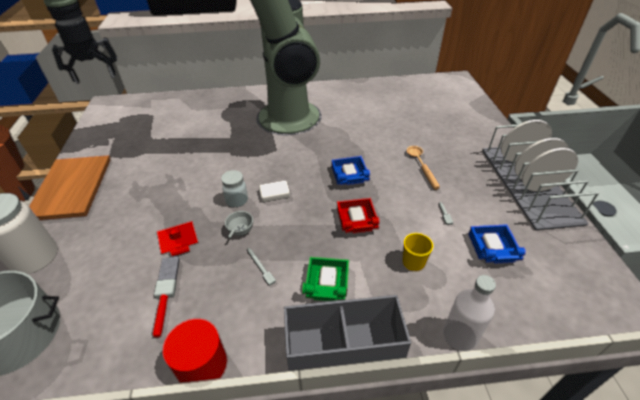

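View pics/top0.png

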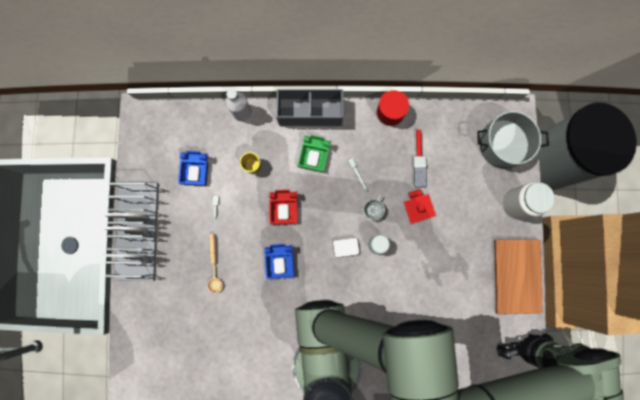

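```bash
cat > h.py <<'E'
import cv2,numpy as np
from scipy.spatial.transform import Rotation as Ro
from bench import bot,solve_ik,imaging
def cam(n):
    m=imaging.camera_model(n); return m,Ro.from_euler('xyz',m["rotation"]).as_matrix()
def ray(n,uv):
    m,R=cam(n); uv=np.array(uv,float).reshape(-1,1,2)
    p=cv2.undistortPoints(uv,m["K"],np.array([m["k1"],0,0,0,0.]))[:,0]
    return m["position"],(R@np.c_[p[:,0],-p[:,1],-np.ones(len(p))].T).T
def onz(n,uv,z):
    o,d=ray(n,uv); return o+d*((z-o[2])/d[:,2])[:,None]
def proj(n,P):
    m,R=cam(n); q=(np.array(P,float).reshape(-1,3)-m["position"])@R
    q=q*[1,-1,-1]; return cv2.projectPoints(q,np.zeros(3),np.zeros(3),m["K"],np.array([m["k1"],0,0,0,0.]))[0][:,0]
def tri(uvs,uvt):
    (a,d),(b,e)=ray("scene",uvs),ray("top",uvt); d=d[0];e=e[0]
    s=np.linalg.lstsq(np.c_[d,-e],b-a,rcond=None)[0]; p,q=a+s[0]*d,b+s[1]*e
    return (p+q)/2,np.linalg.norm(p-q)
def crop(im,c,w,h,k):
    x,y=int(c[0]-w/2),int(c[1]-h/2); return cv2.resize(im[y:y+h,x:x+w],None,fx=k,fy=k,interpolation=cv2.INTER_CUBIC),(x,y)
E
python3 - <<'E'
from h import *
s=cv2.imread("pics/scene0.png");t=cv2.imread("pics/top0.png")
C=[(s,(357,215)),(s,(178,238)),(s,(262,267)),(t,(285,208)),(t,(420,207)),(t,(358,174))]
w=52
ims=[]
for im,c in C:
    a,o=crop(im,c,w,w,5); ims.append(a); print(o)
cv2.imwrite("pics/c1.png",np.vstack([np.hstack(ims[:3]),np.hstack(ims[3:])]))
E
```

```text
(331, 189)
(152, 212)
(236, 241)
(259, 182)
(394, 181)
(332, 148)
```

View pics/c1.png

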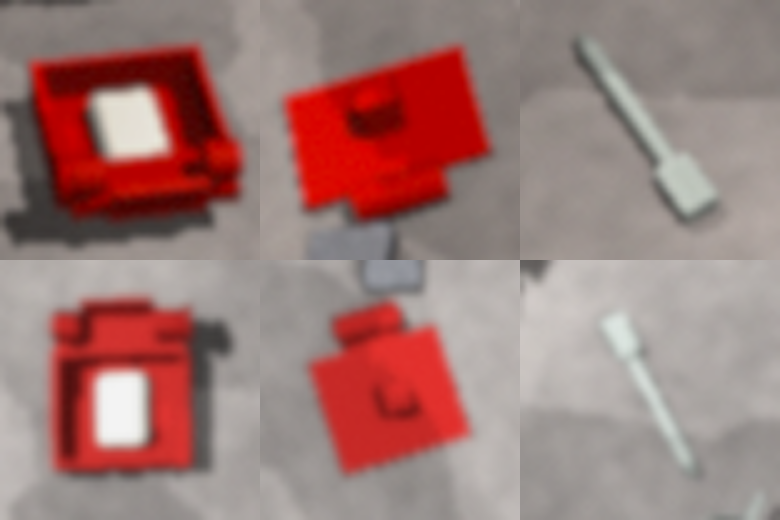

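Scene view: the dish is at (357,215). The blue (350,171), blue (495,243) and green (326,277) ones are look-alikes. The lid is at (178,238), next to a red can (195,350) and the brush's red handle. The long pin is at (262,267) and the short one at (446,213). The close crop shows a red dish with its knuckles facing away, a red lid with its knob, and a pin whose shaft is about three times as long as its grip, so it is the long one.

```bash
cat >> h.py <<'E'
def rect(im,n,c,half,z,k=2):
    "metric top-down picture: rows = -x, cols = -y, k px per mm"
    N=int(2*half*k); i=np.arange(N)
    X,Y=np.meshgrid(c[0]+half-(i+.5)/k,c[1]+half-(i+.5)/k,indexing='ij')
    p=proj(n,np.c_[X.ravel(),Y.ravel(),np.full(X.size,z)]).astype(np.float32).reshape(N,N,2)
    return cv2.remap(im,p[...,0],p[...,1],cv2.INTER_CUBIC)
def toxy(p,c,half,k=2):
    p=np.atleast_2d(p); return np.c_[c[0]+half-(p[:,1]+.5)/k,c[1]+half-(p[:,0]+.5)/k]
def big(m):
    n,l,s,c=cv2.connectedComponentsWithStats(m.astype(np.uint8)); j=1+np.argmax(s[1:,4]); return (l==j).astype(np.uint8)
def redm(r): 
    r=r.astype(int); return (r[...,2]-np.maximum(r[...,0],r[...,1])>60)
def lidfit(im,n,c,z=6,half=90):
    m=big(redm(rect(im,n,c,half,z))); o=big(cv2.morphologyEx(m,cv2.MORPH_OPEN,cv2.getStructuringElement(cv2.MORPH_ELLIPSE,(71,71))))
    b=cv2.minAreaRect(max(cv2.findContours(o,0,1)[0],key=len)); pts=toxy(cv2.boxPoints(b),c,half)
    rest=np.argwhere((m>0)&(cv2.dilate(o,np.ones((15,15)))==0))[:,::-1]
    return toxy(b[0],c,half)[0],np.array(b[1])/2,pts,(toxy(rest.mean(0),c,half)[0] if len(rest) else None)
def pinfit(im,n,c,z=5,half=100):
    r=rect(im,n,c,half,z).astype(int); g=cv2.cvtColor(r.clip(0,255).astype(np.uint8),cv2.COLOR_BGR2GRAY)
    bl=r[...,1]-r[...,2]
    return g,bl
E
python3 - <<'E'
from h import *
s=cv2.imread("pics/scene0.png");t=cv2.imread("pics/top0.png")
cd=onz("top",[(285,208)],20)[0,:2]; cl=onz("top",[(420,207)],6)[0,:2]; cp=onz("top",[(358,174)],5)[0,:2]
print(cd,cl,cp, onz("scene",[(357,215)],20),onz("scene",[(178,238)],6),onz("scene",[(262,267)],5))
for im,n in((s,"scene"),(t,"top")):
    for x in lidfit(im,n,cl): print(n,np.round(x,1))
W=[]
for im,n in((s,"scene"),(t,"top")):
    a=rect(im,n,cd,90,30); b=rect(im,n,cp,90,5)
    for q in(a,b):
        for i in range(0,360,40): q[i]=q[i]//2; q[:,i]=q[:,i]//2   # 20 mm grid
    W.append(np.hstack([a,b]))
o=np.vstack(W); cv2.imwrite("pics/r1.png",cv2.resize(o,(600,600),interpolation=cv2.INTER_AREA))
E
```

```text
[530.67382626 142.15559727] [ 537.03009678 -315.85230329] [ 650.03521728 -105.08270174] [[528.40828646 148.98814512  20.        ]] [[ 537.81828959 -310.00189598    6.        ]] [[653.34330367 -99.54432338   5.        ]]
scene [ 540.5 -311.4]
scene [102.3  93.6]
scene [[ 576.  -251.8]
 [ 602.9 -341.4]
 [ 505.  -370.9]
 [ 478.  -281.3]]
scene [ 520.3 -295.4]
top [ 543.6 -310.5]
top [105.5  94.3]
top [[ 580.  -249.8]
 [ 608.  -339.8]
 [ 507.3 -371.2]
 [ 479.2 -281.2]]
top [ 583.9 -280.1]
```

View pics/r1.png

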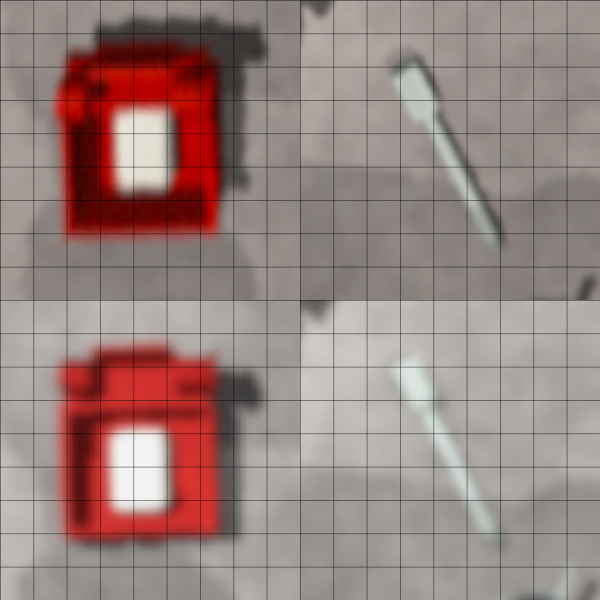

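The rectified views show the dish with its hinge on +x and yaw near 0. The long pin has its grip at upper left and its tip at lower right, about 122 mm overall. Next I'll fit the edge lines and the pin axis numerically.

Run:
```python
from h import *
s=cv2.imread("pics/scene0.png");t=cv2.imread("pics/top0.png")
cd=np.array([519,147.]);cp=np.array([648,-106.])
for im,n in((s,"scene"),(t,"top")):
    m=big(redm(rect(im,n,cd,80,30))); 
    cs=max(cv2.findContours(m,0,cv2.CHAIN_APPROX_NONE)[0],key=len)[:,0]; P=toxy(cs,cd,80)
    d=P-cd
    out=[]
    for nm,sel,ax in(("back",(d[:,0]<-30)&(abs(d[:,1])<38),0),("left+y",(d[:,1]>38)&(d[:,0]>-33)&(d[:,0]<25),1),("right-y",(d[:,1]<-38)&(d[:,0]>-33)&(d[:,0]<25),1)):
        q=P[sel]; v=cv2.fitLine(q.astype(np.float32),cv2.DIST_HUBER,0,.01,.01).ravel()
        a=np.arctan2(-v[0],v[1]) if ax==0 else np.arctan2(v[1],v[0])
        a=(a+np.pi/2)%np.pi-np.pi/2; print(n,nm,"yaw %.3f"%a,"pt",np.round(v[2:],1),len(q))
    print(" hinge region y-extent:",[ (x,np.round([P[abs(P[:,0]-x)<1][:,1].min(),P[abs(P[:,0]-x)<1][:,1].max()],1)) for x in (555,563,570,575,580,585) if (abs(P[:,0]-x)<1).any()])
    # pin
    r=rect(im,n,cp,75,5).astype(int); q=(r[...,1]-r[...,2]); b=q-np.median(q)
    m=big(b>8); yx=np.argwhere(m)[:,::-1]; W=toxy(yx,cp,75)
    v=cv2.fitLine(W.astype(np.float32),cv2.DIST_HUBER,0,.01,.01).ravel(); u=v[:2]; u=u if u[0]<0 else -u
    pr=(W-v[2:])@u; e0,e1=pr.min(),pr.max(); pe=(W-v[2:])@[-u[1],u[0]]
    print(n,"pin yaw %.3f"%np.arctan2(u[1],u[0]),"ends",np.round(v[2:]+e0*u,1),np.round(v[2:]+e1*u,1),"len %.1f"%(e1-e0),"w",[round(float(np.ptp(pe[abs(pr-e0-k)<1])),1) for k in(5,15,25,40,80)], "grip mid",np.round(v[2:]+(e0+15)*u,1))
```

```text
scene back yaw 0.027 pt [478.4 147. ] 152
scene left+y yaw 0.034 pt [515.  195.1] 116
scene right-y yaw -0.000 pt [515.2 100.8] 116
 hinge region y-extent: [(555, array([102.8, 199.8])), (563, array([102.2, 199.2])), (570, array([102.2, 196.8])), (575, array([102.2, 193.2])), (580, array([103.2, 193.2])), (585, array([106.8, 191.2]))]
scene pin yaw -2.661 ends [701.4 -76.6] [ 591.4 -134. ] len 124.1 w [18.6, 19.3, 18.3, 9.4, 10.3] grip mid [688.1 -83.6]
top back yaw 0.041 pt [478. 145.] 152
top left+y yaw 0.037 pt [520.8 196.2] 116
top right-y yaw 0.036 pt [516.3 101. ] 116
 hinge region y-extent: [(555, array([102.8, 196.8])), (563, array([104.8, 194.2])), (570, array([102.2, 196.2])), (575, array([101.8, 197.2])), (580, array([102.2, 196.2])), (585, array([104.2, 176.2]))]
top pin yaw -2.663 ends [703.  -76.4] [ 595.1 -132.4] len 121.7 w [17.4, 19.5, 17.9, 9.2, 8.7] grip mid [689.7 -83.3]
```

Run:
```python
from h import *
L=np.array([530.7,-314.7]);o=[np.pi,0,.291-np.pi]
bot.move_ptp([*L,90],o); print(bot.get_state()["qpos"].round(2))
print(bot.movel([*L,9],max_speed=120,threshold=8)); 
bot.grip(0.0,45); s=bot.get_state(); print(s["t"],s["tcp_pos"],s["opening"],s["contact_force"])
bot.movel([*L,109],max_speed=120); s=bot.get_state(); print(s["t"],s["opening"],s["contact_force"])
im={n:imaging.capture(n) for n in("scene","top")}
for n in im:cv2.imwrite(f"pics/l_{n}.png",im[n])
a=crop(im["scene"],proj("scene",[*L,120])[0],100,100,4)[0];b=crop(im["top"],proj("top",[*L,120])[0],100,100,4)[0]
cv2.imwrite("pics/l.png",np.hstack([a,b]))
```

```text
[-0.66  0.57 -0.19  0.81 -0.   -0.95]
False
3.5917 [ 531.00442122 -314.90010615    9.41327349] 0.22151066199892314 [-0.39582689  0.89839758  3.4465525 ]
4.575 0.22147568216757824 [-0.00281064 -0.17477256 -1.1241412 ]
```

View pics/l.png

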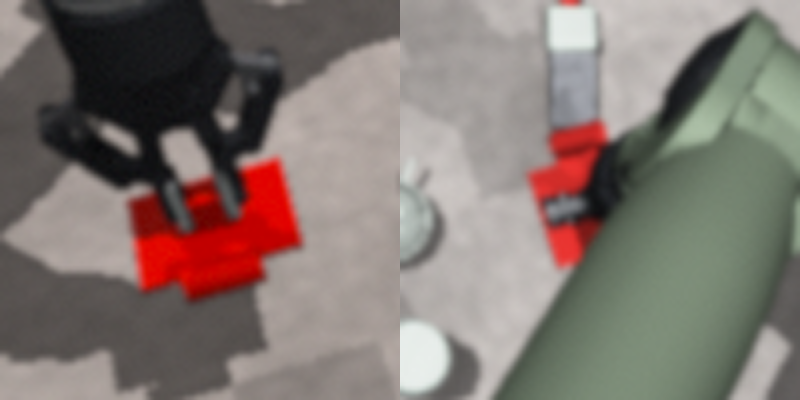

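Both views show the lid level in the jaws and clear of the slab. I'll take it over the dish and measure the two together.

```bash
cat >> h.py <<'E'
YD=.037; D=np.array([519,148.]); RD=np.array([[np.cos(YD),-np.sin(YD)],[np.sin(YD),np.cos(YD)]])
def dw(x,y): return D+RD@[x,y]
E
python3 - <<'E'
from h import *
o=[np.pi,0,YD-np.pi]
bot.movel([531,-315,140],max_speed=150)
bot.move_ptp([*dw(-5,0),110],o); s=bot.get_state(); print(s["t"],s["tcp_pos"],s["qpos"].round(2),s["opening"])
im={n:imaging.capture(n) for n in("scene","top")}
for n in im:cv2.imwrite(f"pics/h_{n}.png",im[n])
# expected outlines: lid at bottom z=101, plate top z=107 ; corners / knuckle ends as crosses
P=lambda x,y,z:[*(dw(x-5,y)),z]
ex=[P(x,y,107) for x in(-40,40) for y in(-46,46)]+[P(54,y,122) for y in(-22,22)]
ex2=[[*dw(54,y),51] for y in(-43,-25,25,43)]
a,o0=crop(im["scene"],proj("scene",[*D,90])[0],90,90,6)
for p in proj("scene",ex): cv2.drawMarker(a,tuple(int(v) for v in (p-o0+.5)*6),(255,255,0),0,14,1)
for p in proj("scene",ex2): cv2.drawMarker(a,tuple(int(v) for v in (p-o0+.5)*6),(0,255,0),0,14,1)
cv2.imwrite("pics/h.png",a)
E
```

```text
6.7333 [514.49378747 147.09637176 109.98756977] [ 0.14  0.41 -0.4   0.75 -0.    0.1 ] 0.22232514644490092
```

View pics/h.png

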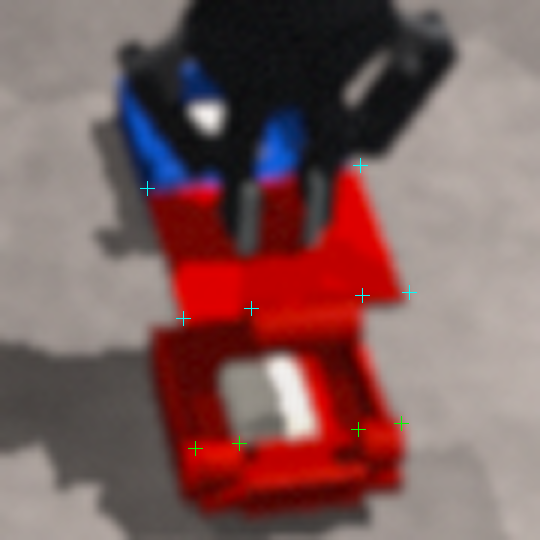

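Crosses and picture agree within about 1 mm: lid front edge at (183,320) to (402,297), dish knuckles at (183..243,450) and (360..403,430). Lower it and push to +x.

Run:
```python
from h import *
S=lambda m:(lambda s:print(m,round(s["t"],2),s["tcp_pos"].round(2),(RD.T@(s["tcp_pos"][:2]-D)).round(2),s["contact_force"].round(1),round(s["opening"],3)))(bot.get_state())
bot.movel([*dw(-5,.7),50],max_speed=80,threshold=10); S("near")
print(bot.movel([*dw(-5,.7),36],max_speed=25,threshold=5)); S("down")
z=bot.get_state()["tcp_pos"][2]
print(bot.movel([*dw(6,.7),z+.3],max_speed=15,threshold=5)); S("push")
im={n:imaging.capture(n) for n in("scene","top")}
for n in im:cv2.imwrite(f"pics/p_{n}.png",im[n])
a,o0=crop(im["scene"],proj("scene",[*D,40])[0],80,80,7)
cv2.imwrite("pics/p.png",a)
```

```text
near 7.73 [514.39 148.56  50.34] [-4.59  0.73] [-0.2  0.8 -0.9] 0.224
True
down 8.2 [514.12 148.54  39.4 ] [-4.86  0.72] [-0.7 -0.3  5.3] 0.222
True
push 8.48 [514.1  148.55  39.39] [-4.88  0.73] [-0.  -0.4  3.9] 0.222
```

View pics/p.png

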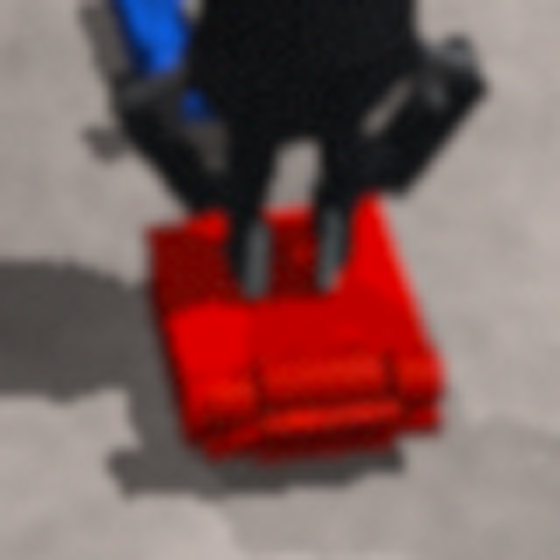

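The lid is on with its knuckle between the dish's two. The push stopped at once, though, set off by the vertical load being relieved, so I'll unload first and push again.

Run:
```python
from h import *
S=lambda m:(lambda s:print(m,round(s["t"],2),s["tcp_pos"].round(2),(RD.T@(s["tcp_pos"][:2]-D)).round(2),s["contact_force"].round(1),round(s["opening"],3)))(bot.get_state())
bot.movel([*dw(-4.9,.7),40],max_speed=10); bot.dwell(.2); S("unl")
print(bot.movel([*dw(7,.7),40],max_speed=15,threshold=6)); S("push")
```

```text
unl 9.05 [513.74 148.48  39.7 ] [-5.24  0.67] [-0.1 -0.  -0.9] 0.227
True
push 9.55 [518.58 148.71  39.48] [-0.39  0.73] [-0.5  0.3  4. ] 0.224
```

Run:
```python
from h import *
S=lambda m:(lambda s:print(m,round(s["t"],2),s["tcp_pos"].round(2),(RD.T@(s["tcp_pos"][:2]-D)).round(2),s["contact_force"].round(1),round(s["opening"],3)))(bot.get_state())
bot.movel([*dw(-.5,.7),40.3],max_speed=10); bot.dwell(.3); S("unl")
print(bot.movel([*dw(7,.7),40.3],max_speed=15,threshold=6)); S("push"); bot.dwell(.2);S("p2")
```

```text
unl 10.17 [518.36 148.67  40.2 ] [-0.61  0.69] [ 0.2 -0.1 -0.7] 0.226
True
push 10.46 [518.55 148.7   39.71] [-0.42  0.71] [-0.6  0.1  3.8] 0.224
p2 10.66 [518.53 148.7   39.64] [-0.44  0.72] [-0.1 -0.2  4. ] 0.219
```

Run:
```python
from h import *
bot.grip(.7); p=bot.get_state()["tcp_pos"]
bot.movel([p[0],p[1],130],max_speed=150)
# over the pin
G=np.array([689,-83.5]); bot.move_ptp([*G,90],[np.pi,0,-2.662]); s=bot.get_state(); print(s["t"],s["tcp_pos"],s["qpos"].round(2))
im={n:imaging.capture(n) for n in("scene","top")}
for n in im:cv2.imwrite(f"pics/q_{n}.png",im[n])
a,o=crop(im["scene"],proj("scene",[*dw(10,0),40])[0],64,64,6);b,o2=crop(im["top"],proj("top",[*dw(10,0),40])[0],64,64,6)
for n,c,oo in(("scene",a,o),("top",b,o2)):
    for q in proj(n,[[*dw(54,y),51] for y in(-49,-43,-25,-22,22,25,43)]): cv2.drawMarker(c,tuple(int(v) for v in (q-oo+.5)*6),(0,255,0),0,10,1)
cv2.imwrite("pics/q.png",np.hstack([a,b]))
```

```text
13.0 [688.18345233 -82.4985832   89.30347569] [-0.23  0.7   0.05  0.92  0.   -0.71]
```

View pics/q.png

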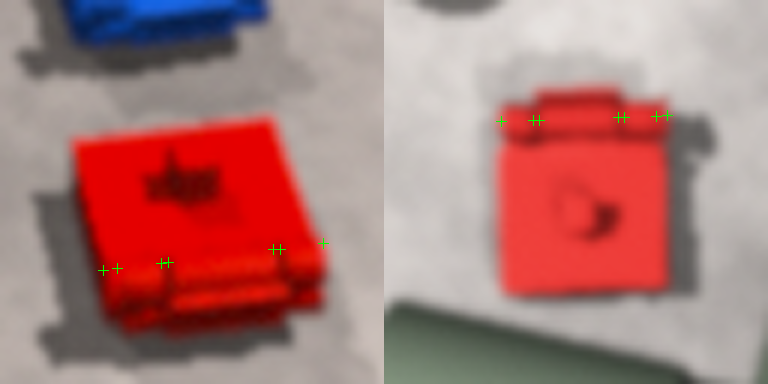

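The lid lies flat and closed, its knuckle in line with the dish's (green marks at scene (165,262) and (277,249), top (537,120) and (620,117)). Next, take the pin.

Run:
```python
from h import *
s0={n:cv2.imread(f"pics/q_{n}.png") for n in("scene","top")}
for n,im in s0.items():
    m=big(redm(rect(im,n,D,80,36))); P=toxy(max(cv2.findContours(m,0,cv2.CHAIN_APPROX_NONE)[0],key=len)[:,0],D,80); d=P-D
    for nm,sel,ax in(("back",(d[:,0]<-30)&(abs(d[:,1])<38),0),("left",(d[:,1]>38)&(abs(d[:,0])<33),1),("right",(d[:,1]<-38)&(abs(d[:,0])<33),1)):
        v=cv2.fitLine(P[sel].astype(np.float32),cv2.DIST_HUBER,0,.01,.01).ravel(); a=np.arctan2(-v[0],v[1]) if ax==0 else np.arctan2(v[1],v[0]); a=(a+np.pi/2)%np.pi-np.pi/2
        print(n,nm,"%.3f"%a,v[2:].round(1))
S=lambda m:(lambda s:print(m,round(s["t"],2),s["tcp_pos"].round(2),s["contact_force"].round(1),round(s["opening"],3)))(bot.get_state())
G=np.array([689,-83.5])
bot.movel([*G,20],max_speed=120); bot.grip(.4)
print(bot.movel([*G,2.5],max_speed=30,threshold=8)); S("at")
bot.grip(0,80); S("grip")
p=bot.get_state()["tcp_pos"]; bot.movel([p[0],p[1],p[2]+70],max_speed=100); bot.dwell(.1); S("up")
im={n:imaging.capture(n) for n in("scene","top")}
for n in im:cv2.imwrite(f"pics/g_{n}.png",im[n])
c=[*(G+[-30,-10]),70]
a,o=crop(im["scene"],proj("scene",c)[0],90,90,4);b,o2=crop(im["top"],proj("top",c)[0],90,90,4)
cv2.imwrite("pics/g.png",np.hstack([a,b]))
```

```text
scene back 0.041 [478.  155.2]
scene left 0.042 [520.8 195.2]
scene right -0.000 [516.5 100.1]
top back 0.050 [477.4 145. ]
top left 0.049 [519.  196.5]
top right 0.018 [519.  100.6]
False
at 14.93 [689.04 -83.52   2.44] [-0.5 -0.5  0.9] 0.402
grip 15.23 [689.43 -83.6    3.13] [-0.8  0.6  2.7] 0.175
up 16.19 [688.64 -83.44  72.02] [-0.4 -0.3  0. ] 0.18
```

View pics/g.png

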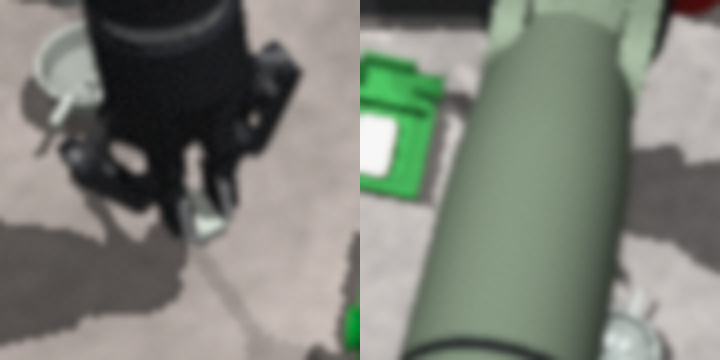

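Scene crop: the grip is held flat between the fingertips at (205,228), with the shaft hidden behind the hand. Go to staging before the mouth and look.

```bash
sed -i 's/^YD=.037; D=np.array(\[519,148.\])/YD=.042; D=np.array([518,148.2])/' h.py
python3 - <<'E'
from h import *
o=[np.pi,0,YD+np.pi/2]; A=dw(54,-173)
bot.move_ptp([*A,110],o); bot.movel([*A,38.3],max_speed=120); bot.dwell(.2)
s=bot.get_state(); print(s["t"],A,s["tcp_pos"].round(2),s["orientation"].round(3),s["qpos"].round(2),s["opening"])
im={n:imaging.capture(n) for n in("scene","top")}
for n in im:cv2.imwrite(f"pics/s_{n}.png",im[n])
c=[*dw(54,-80),40]
out=[]
for n in("scene","top"):
    a,oo=crop(im[n],proj(n,c)[0],96,66,8 if n=="scene" else 8); k=8
    for y in(-126,-100,-64,-49,-43): 
        q=proj(n,[*dw(54,y),40.5])[0]; cv2.drawMarker(a,tuple(int(v) for v in (q-oo+.5)*k),(0,255,0),0,12,1)
    out.append(cv2.resize(a,None,fx=.55,fy=.55,interpolation=cv2.INTER_AREA)); print(n,oo)
cv2.imwrite("pics/s.png",np.vstack(out))
E
```

```text
19.0417 [579.21624299 -22.38010316] [580.   -22.54  39.23] [3.14  0.    1.613] [-0.17  0.57 -0.35  0.65 -0.    1.36] 0.17978447921267196
scene (281, 192)
top (258, 161)
```

View pics/s.png

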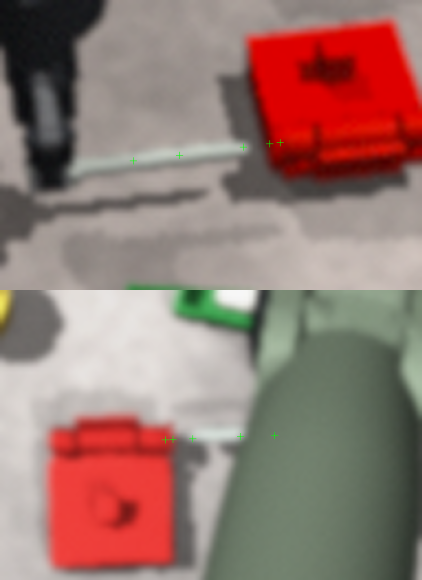

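Scene crop: the pin runs from (75,170) to its tip at (245,148), close to the crosses, and the mouth is at about (270,144). In the top crop the tip is at (193,437). I'll intersect the two view planes to get the pin's 3D axis.

```bash
cat >> h.py <<'E'
def pinaxis(im,a,b):
    "3D axis from both views: mask within 6 px of the expected segment a-b, line fit, two planes intersected"
    pl=[]
    for n in("scene","top"):
        i=im[n].astype(int); q=i[...,1]-i[...,2]; e=proj(n,[a,b]); S=np.zeros(q.shape,np.uint8)
        cv2.line(S,tuple(int(v) for v in e[0].round()),tuple(int(v) for v in e[1].round()),1,9)
        w=(q-np.median(q[cv2.dilate(S,np.ones((9,9)))>0])).clip(0)*S; w[w<6]=0
        yx=np.argwhere(w>0); pts=np.repeat(yx[:,::-1],w[w>0],axis=0).astype(np.float32)
        v=cv2.fitLine(pts,cv2.DIST_HUBER,0,.01,.01).ravel(); t=(pts-v[2:])@v[:2]
        ends=np.array([v[2:]+t.min()*v[:2],v[2:]+t.max()*v[:2]]); print(n,"px ends",ends.round(1).tolist(),"exp",e.round(1).tolist())
        o,d=ray(n,ends); nrm=np.cross(d[0],d[1]); nrm/=np.linalg.norm(nrm); pl.append((nrm,nrm@o))
    N=np.array([p[0] for p in pl]); c=np.array([p[1] for p in pl]); u=np.cross(N[0],N[1]); u/=np.linalg.norm(u); u*=np.sign(u[1])
    return lambda y:(np.linalg.solve(np.vstack([N,[0,1,0]]),[*c,y])),u
E
python3 - <<'E'
from h import *
im={n:cv2.imread(f"pics/s_{n}.png") for n in("scene","top")}
f,u=pinaxis(im,[*dw(54,-108),41],[*dw(54,-64),41])
print(u.round(3),"at y=45",f(45).round(1),"tip y=86",f(86).round(1),"exp",dw(54,-108),dw(54,-64)); s=bot.get_state(); print(s["tcp_pos"])
E
```

```text
Traceback (most recent call last):
TypeError: Cannot cast array data from dtype('float64') to dtype('int64') according to the rule 'safe'

During handling of the above exception, another exception occurred:

Traceback (most recent call last):
  File "h.py", line 51, in pinaxis
    yx=np.argwhere(w>0); pts=np.repeat(yx[:,::-1],w[w>0],axis=0).astype(np.float32)
                             ~~~~~~~~~^^^^^^^^^^^^^^^^^^^^^^^^^^
TypeError: Cannot cast array data from dtype('float64') to dtype('int64') according to the rule 'safe'
```

```bash
sed -i 's/np.repeat(yx\[:,::-1\],w\[w>0\],axis=0)/np.repeat(yx[:,::-1],w[w>0].astype(int),axis=0)/' h.py
python3 - <<'E'
from h import *
im={n:cv2.imread(f"pics/s_{n}.png") for n in("scene","top")}
f,u=pinaxis(im,[*dw(54,-108),41],[*dw(54,-64),41])
print(u.round(3),"at y=45",f(45).round(1),"tip y=86",f(86).round(1),"exp",dw(54,-108),dw(54,-64)); s=bot.get_state(); print(s["tcp_pos"])
E
```

```text
scene px ends [[313.1000061035156, 227.8000030517578], [337.1000061035156, 225.0]] exp [[318.1, 227.1], [335.8, 224.8]]
top px ends [[302.0, 193.6999969482422], [320.0, 194.3000030517578]] exp [[314.5, 193.8], [301.3, 194.3]]
[0.023 0.998 0.061] at y=45 [575.6  45.   39.5] tip y=86 [576.5  86.   42. ] exp [576.48704553  42.56257526] [574.6395888   86.52377297]
[579.73323388 -22.44665053  38.99635067]
```

```bash
cat >> h.py <<'E'
def loc():
    s=bot.get_state(); p=s["tcp_pos"]; l=RD.T@(p[:2]-D)
    print(round(s["t"],2),"local",l.round(2),"z",round(p[2],2),"tip y",round(l[1]+109,1),"F",(RD.T@s["contact_force"][:2]).round(1),round(s["contact_force"][2],1),"M",s["wrist_torque"].round(2),"op",round(s["opening"],3)); return s
E
python3 - <<'E'
from h import *
o=[np.pi,0,YD+np.pi/2]
bot.movel([*dw(53.6,-173),37.7],o,max_speed=20); bot.dwell(.2); loc()
for y in (-158,-150,-140,-130,-120):
    r=bot.movel([*dw(53.6,y),37.7],max_speed=30,threshold=6); print(r); loc()
    if r: break
E
```

```text
19.59 local [  53.56 -172.98] z 37.66 tip y -64.0 F [-0.4 -0.6] -0.1 M [-0.04  0.   -0.01] op 0.176
False
20.24 local [  53.65 -157.88] z 37.73 tip y -48.9 F [-0.4 -0.4] -1.2 M [-0.04 -0.04  0.04] op 0.179
False
20.66 local [  53.57 -149.81] z 37.69 tip y -40.8 F [-0.   0.8] 0.2 M [-0.02 -0.04  0.01] op 0.175
False
21.14 local [  53.57 -139.81] z 37.67 tip y -30.8 F [-0.1  0. ] -0.9 M [-0.04  0.03 -0.05] op 0.176
False
21.62 local [  53.6 -129.8] z 37.72 tip y -20.8 F [-0.   0.1] -0.9 M [-0.08  0.    0.04] op 0.173
False
22.11 local [  53.58 -119.78] z 37.69 tip y -10.8 F [0.6 0.1] -0.3 M [-0.08  0.02 -0.01] op 0.177
```

Run:
```python
from h import *
for y in (-110,-100,-90,-80,-72,-66):
    r=bot.movel([*dw(53.8,y),38.1],max_speed=30,threshold=7); print(r); loc()
    if r: break
im={n:imaging.capture(n) for n in("scene","top")}
for n in im:cv2.imwrite(f"pics/i_{n}.png",im[n])
a,_=crop(im["scene"],proj("scene",[*dw(50,-30),40])[0],80,60,8); cv2.imwrite("pics/i.png",a)
```

```text
False
22.59 local [  53.79 -109.8 ] z 38.11 tip y -0.8 F [0.4 0.2] -1.0 M [0.   0.03 0.01] op 0.178
False
23.07 local [ 53.79 -99.83] z 38.09 tip y 9.2 F [-0.1  0.2] -0.5 M [-0.03 -0.01 -0.03] op 0.179
False
23.56 local [ 53.77 -89.79] z 38.08 tip y 19.2 F [0.4 0.6] -1.0 M [-0.02  0.06 -0.03] op 0.18
False
24.04 local [ 53.79 -79.82] z 38.08 tip y 29.2 F [-0.5 -0.6] -0.7 M [-0.02  0.06  0.02] op 0.176
False
24.46 local [ 53.75 -71.82] z 38.1 tip y 37.2 F [ 0.3 -0.1] -0.1 M [ 0.02 -0.01 -0.  ] op 0.177
False
24.81 local [ 53.71 -65.77] z 38.11 tip y 43.2 F [-0.1  0.5] -0.8 M [-0.    0.04  0.03] op 0.177
```

View pics/i.png

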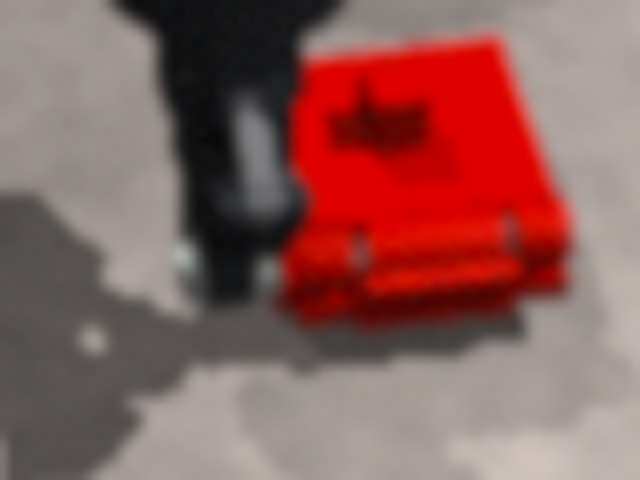

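The pin is threaded: its shaft shows in both gaps beside the lid's knuckle, at (360,248) and (512,230). Now press it home.

Run:
```python
from h import *
print(bot.movel([*dw(53.8,-54),38.1],max_speed=20,threshold=10)); s=loc()
bot.dwell(.2); loc()
```

```text
True
25.27 local [ 53.51 -64.47] z 38.09 tip y 44.5 F [-0.2 -1.1] 3.5 M [-0.33  0.04  0.01] op 0.181
25.47 local [ 53.47 -64.56] z 37.91 tip y 44.4 F [ 0.2 -1.8] 4.2 M [-0.3  -0.16  0.  ] op 0.178
```

Run:
```python
from h import *
print(bot.movel([*dw(53.8,-60),38.1],max_speed=20,threshold=22)); loc()
bot.dwell(.2); s=loc()
im={n:imaging.capture(n) for n in("scene","top")}
for n in im:cv2.imwrite(f"pics/k_{n}.png",im[n])
# release, back straight up
bot.grip(.5); loc(); p=bot.get_state()["tcp_pos"]
bot.movel([p[0],p[1],130],max_speed=120)
bot.move_ptp([400,-200,220],[np.pi,0,YD+np.pi/2]); bot.dwell(.2); print(bot.get_state()["t"])
im={n:imaging.capture(n) for n in("scene","top")}
for n in im:cv2.imwrite(f"pics/z_{n}.png",im[n])
out=[]
for n in im:
    a,oo=crop(im[n],proj(n,[*dw(40,-25),40])[0],60,60,6)
    for q in proj(n,[[*dw(54,-49),40.5],[*dw(54,-79),40.5]]): cv2.drawMarker(a,tuple(int(v) for v in (q-oo+.5)*6),(0,255,0),0,8,1)
    out.append(a)
cv2.imwrite("pics/z.png",np.hstack(out))
```

```text
False
25.85 local [ 53.52 -63.89] z 38.11 tip y 45.1 F [ -1.3 -12.8] 4.6 M [-2.57  0.12 -0.03] op 0.175
26.05 local [ 53.54 -63.92] z 38.12 tip y 45.1 F [ -1.  -11.9] 4.0 M [-2.56  0.09  0.03] op 0.176
26.53 local [ 53.43 -59.44] z 37.79 tip y 49.6 F [ 0.1 -0.8] 0.5 M [ 0.04 -0.01 -0.02] op 0.499
28.9667
```

View pics/z.png

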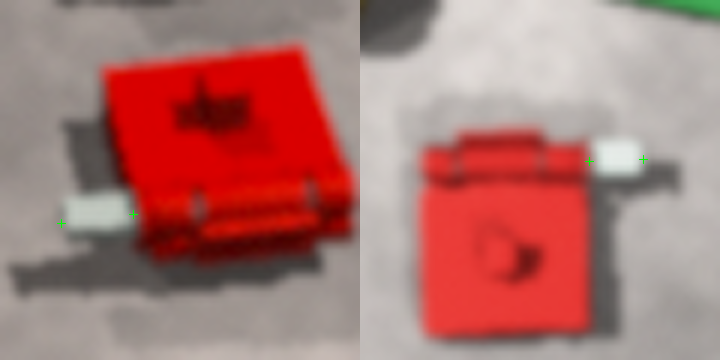

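Held against an obstruction at local y = -63.9 (12.8 N; home is -64). The pictures show the grip at the flare, scene (65..130,215) and top (593..643,158). A gentle nudge on its rear end with shut fingers will confirm it is seated.

Run:
```python
from h import *
bot.grip(0); o=[np.pi,0,YD+np.pi/2]
bot.move_ptp([*dw(54,-112),90],o); bot.movel([*dw(54,-112),37],max_speed=100); bot.movel([*dw(54,-97),37],max_speed=60,threshold=6); bot.dwell(.2);loc()
print(bot.movel([*dw(54,-82),37],max_speed=12,threshold=8)); loc(); bot.dwell(.3); loc()
print(bot.movel([*dw(54,-84),37],max_speed=12,threshold=15)); loc(); bot.dwell(.3); loc()
bot.movel([*dw(54,-112),38],max_speed=60); bot.movel([*dw(54,-112),130],max_speed=150)
bot.move_ptp([400,-200,220],o); bot.dwell(.3); print(bot.get_state()["t"])
im={n:imaging.capture(n) for n in("scene","top")}
for n in im:cv2.imwrite(f"pics/y_{n}.png",im[n])
for n in im:
    L=[[*dw(54,y),40.5] for y in range(-86,-36,2)]; p=proj(n,L).astype(np.float32)[None]
    for st in("z","y"):
        v=cv2.remap(cv2.imread(f"pics/{st}_{n}.png"),p[...,0],p[...,1],cv2.INTER_LINEAR)[0]; print(n,st,[(y,int(g)) for y,g in zip(range(-86,-36,2),v[:,1])])
k=[crop(im[n],proj(n,[*dw(40,-25),40])[0],60,60,6)[0] for n in im]; cv2.imwrite("pics/y.png",np.hstack(k))
```

```text
32.07 local [ 54.02 -97.04] z 37.04 tip y 12.0 F [0.2 0.6] -0.1 M [0.02 0.02 0.02] op -0.001
True
32.95 local [ 53.93 -88.33] z 36.8 tip y 20.7 F [ 1.1 -1.3] 0.1 M [-0.33 -0.16 -0.  ] op 0.002
33.25 local [ 53.6  -88.46] z 36.42 tip y 20.5 F [ 0.2 -2.4] 1.1 M [-0.41 -0.16 -0.02] op -0.0
False
33.76 local [ 54.07 -87.68] z 37.07 tip y 21.3 F [  0.3 -11.7] 1.2 M [-2.44 -0.21  0.05] op 0.001
34.06 local [ 54.08 -87.65] z 37.07 tip y 21.3 F [ -0.3 -11.7] 1.3 M [-2.48 -0.14 -0.04] op 0.002
36.925
scene z [(-86, 150), (-84, 149), (-82, 145), (-80, 143), (-78, 150), (-76, 172), (-74, 186), (-72, 190), (-70, 192), (-68, 193), (-66, 195), (-64, 197), (-62, 198), (-60, 198), (-58, 196), (-56, 193), (-54, 185), (-52, 167), (-50, 136), (-48, 99), (-46, 57), (-44, 23), (-42, 8), (-40, 5), (-38, 8)]
scene y [(-86, 151), (-84, 150), (-82, 147), (-80, 143), (-78, 147), (-76, 164), (-74, 180), (-72, 189), (-70, 192), (-68, 194), (-66, 194), (-64, 198), (-62, 198), (-60, 197), (-58, 195), (-56, 193), (-54, 184), (-52, 166), (-50, 136), (-48, 100), (-46, 60), (-44, 25), (-42, 8), (-40, 5), (-38, 9)]
top z [(-86, 149), (-84, 147), (-82, 152), (-80, 163), (-78, 184), (-76, 205), (-74, 220), (-72, 229), (-70, 232), (-68, 232), (-66, 233), (-64, 233), (-62, 232), (-60, 232), (-58, 228), (-56, 221), (-54, 198), (-52, 169), (-50, 136), (-48, 107), (-46, 79), (-44, 62), (-42, 50), (-40, 45), (-38, 44)]
top y [(-86, 149), (-84, 148), (-82, 153), (-80, 165), (-78, 186), (-76, 207), (-74, 220), (-72, 229), (-70, 231), (-68, 232), (-66, 233), (-64, 233), (-62, 232), (-60, 232), (-58, 227), (-56, 220), (-54, 198), (-52, 169), (-50, 135), (-48, 106), (-46, 78), (-44, 62), (-42, 50), (-40, 46), (-38, 45)]
```

Run:
```python
from h import *
m=[]
for st in "zy":
    i=cv2.imread(f"pics/{st}_scene.png"); r=big(redm(rect(i,"scene",D,80,36))); m.append(r); print(st,r.sum())
print("mask diff px",int((m[0]!=m[1]).sum()))
s=bot.get_state(); print(s["t"],s["contact_force"].round(1)); bot.sign_off()
```

```text
z 43989
y 43989
mask diff px 80
37.025 [-0.4 -0.3 -0.4]
the job is handed in; nothing more can be done
```

The lid is back on the red dish, closed, and the long pin is threaded from the flared end through all three knuckles with its grip against the flare. The job was handed in at 37 s with the robot clear of everything. The short pin and the other items were not touched.

**Lid**
- I laid it on and pushed it to +x until it stopped.
- The pictures showed it flat and closed, with its knuckle between the dish's two.
- The first push stopped early on a false force reading, so I unloaded it and repeated the push. Each repeat stopped at about the same spot.

**Pin**
- It went in without noticeable force, and its shaft showed in both gaps beside the lid's knuckle.
- It stopped 0.1 mm past the calculated home position against 12.8 N.
- A second push of about 12 N on its rear end, after letting go, did not move it any further that I could measure.

**Last checks**
- The brightness along the pin passes straight from the grip to the red flare in both views. The rear end reads about 1 mm deeper than calculated, within the 2 mm calibration error.
- The dish and lid outline was essentially unchanged by the second push.
- I could not view the last picture because the 12-picture limit was reached, so these final two checks are numbers only.

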